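# Change over the gluing press

## Robot

A 6-joint arm with a two-finger parallel gripper is mounted at the origin on a cart in front of the work surface, level with it; the furniture and walls round the work are solid. World frame = base frame: x ahead of the robot, y to its left, z up, the work surface at z = 0. Lengths are in m, angles in rad, forces in N, time in s.
With the tool pointing down it reaches from about 0.35 to 0.975 m from the base axis. Payload 4.9 kg.
Tool frame: the origin (TCP) lies on the mounting face of the last link; the fingertips stand 173 mm ahead of it and the grasp point (between the pads) lies 155 mm ahead of it; z points along the fingers, y is the line along which they close (so a half turn about z gives the same grasp; the last joint's range is limited). The gripper opens to 85 mm and grips with 20 to 120 N. Pads are 22 mm wide; open, the fingers measure 114 mm over their backs; the gripper's body (76 mm by 85 mm) begins 54 mm behind the grasp point. The pads swing forward as they close: fully open they stand 13 mm farther back than shut.
Start: joints at [-1.219, 0.053, 1.613, -0, 1.476, -0.119], TCP at [0.283, -0.557, 0.405] pointing down, gripper open.
Joint ranges: [-3.01, 3.01], [-1.01, 2.22], [0.06, 2.58], [-1.02, 4.17], [0.09, 2.62], [-3.14, 3.14]. Speed limits (rad/s): [2.57, 2.57, 3.14, 3.14, 3.14, 3.14].

## Interface

Orientations are given as a rotation vector (axis times angle).
In Python, from station import monitor, eyes, finish_job gives the robot as it stands. The module is installed in compiled form; this text tells all that it offers.
- The arm moves only by the tool step_arm, never from a script. Its argument "commands" is a list of rows, each a list of 3 entries, a list of its own where there are three numbers: the opening in per cent of the stroke, from 0 (shut) to 100 (fully open), then the shift along the tool's x, y, z in mm, then the turn about the tool's z in degrees. In form: [[hand, [x, y, z], yaw], ...]. A call has 1 to 12 rows; each row is the pose to reach, as a shift and turn from the pose commanded when the call began, along the tool's axes at that moment; what a row does not reach only later rows make up. A row lasts 1/8 s, in which the tool goes at most 62.5 mm and 10.7 degrees, less where a joint would pass 70% of its speed; a pose out of reach is approached as far as the arm can. A call with a gripper value outside its range is refused whole. The fingers move at their own pace and stop on an object; "squeeze" is the grip in N (left out, the last holds). Time passes only in rows, so rows that repeat a pose let the fingers close. It gives the time, the measured TCP pose, the force, the opening and the grip force at its end, in the units of the state.
- monitor.get_obs(): the state, without advancing time (a new reading comes with each control period).
- eyes.get_image(name): name is "scene" or "top"; returns the picture (420x560x3 uint8, red, green, blue); there is no depth.
- eyes.camera_info(name): a dict with "camera_matrix" (3x3 intrinsics, pixels), "extrinsics" (4x4, takes a point from camera to world coordinates). Camera axes: x right, y down, z forward; pixel columns grow to the right and rows downward; lengths in m; the calibration is good to about 2 mm. A picture is of the moment at which its call begins. camera_info takes no time and is no camera call.
- finish_job(): hands the job in; it is judged then, once.
The state is a dict: "t": time; "q": joint angles; "dq": joint speeds; "effort": joint torques, N m; "tool_pos": TCP position; "tool_rot": TCP orientation; "contact_force": force on the tool from outside, world axes, zero at the start; "wrist_torque": the same for the moment, N m; "opening": finger opening in m; "grip_force": force on a finger pad.
Only numpy, scipy, OpenCV 4.12 (cv2) and the standard library are available. Lean on these libraries where they do the work, as an engineer would, in place of code of your own. Each camera call takes 0.05 s, during which the arm holds its last target. There are 200 camera calls.

## Task

The two striped blanks in the gluing press are cured: take the press apart and set the press up again, the same way, on the freshly glued panel waiting on the other pinned base, with the pressing board flat on the panel, the base's pins through its corner holes, and the ring weight set down gently, flat round its post. Lay the long blank in the long drying cradle and the short blank in the short one, each seated flat on its saddles between the stops. The cork pad is there to put the weight down in between; leave the fresh panel where it lies.

Things in the scene. Friction and masses are not known exactly. Their poses are not given: they have to be found in the camera images.
- weight_center (a point): the press weight: a dark steel ring, 66 mm outside diameter, 32 mm bore, 40 mm high, about 0.7 kg, lying flat at the start round the post of the pressing board that is in use. The point is the centre of the ring, half-way up (20 mm above its underside).
- caul_post (a point): Pressing board: plywood 100 x 136 x 12 mm (x, y, z), a 14 mm through hole near each corner (36 mm in x, 54 in y from the middle), a square 16 mm post with tapered tip rising 46 mm from the middle, flats along the board's edges. At the start on the two blanks, pins through its holes, weight round its post. Point: on the post's axis, 23 mm above the board's upper face, 35 above its underside.
- blank_long_center (a point): Long cured blank: striped wooden bar 180 x 28 x 22 mm (x, y, z), at the start under the pressing board with both ends showing, on a fixed base 18 mm thick between four pins like those of the waiting base. The blanks lie parallel, 28 mm either side of the middle (28 mm gap). Point: its centre, half-way up; x runs along it.
- blank_short_center (a point): Short cured blank: like the long one but 140 x 28 x 22 mm, parallel to it under the pressing board at the start. Point: its centre, half-way up; x runs along it.
- base_next: Waiting base (fixed): dark board 120 x 146 x 18 mm (x, y, z), four upright steel pins, 10 mm thick with tapered tips, 36 mm in x and 54 in y from the middle, tips 60 mm above the bench. The fresh panel lies on it, uncovered. Origin: centre of its underside, at bench height. A pressing board lying on the panel has its underside 40 mm, its upper face 52 mm above the bench.
- panel_center (a point): the freshly glued panel: four striped wooden strips, together 130 x 84 x 22 mm (x, y, z), lying loose in the middle of the waiting base. The point is its centre, half-way up (29 mm above the bench).
- cradle_long: Long drying cradle (fixed): wooden spine 220 x 32 x 10 mm, two cross saddles 18 mm wide, 132 mm apart between centres, whose seats are 20 mm above the bench; their cheeks, 44 mm apart, and the end stops, 196 mm apart, rise to 34 mm above the bench. Origin: centre of its underside, at bench height; x runs along the spine.
- cradle_short: Short drying cradle (fixed): like the long one, but spine 180 mm long, saddles 92 mm apart between centres, stops 156 mm apart. Same heights, origin and axes.
- cork_pad: a round cork pad, 92 mm across and 4 mm thick, fixed on the bench and free: a spot to put the weight down meanwhile. The origin is the centre of its underside.
Things that resemble listed ones, but are neither listed nor needed, are in the scene too. Of the things shaped like the part that bears weight_center, the dark steel one is meant.

How it is judged:
By the outcome, as a careful person would: the job done as asked, in the order asked, and still so for the second after the job is handed in, with the robot touching nothing.
It also fails if it takes over 144 s, if anything falls off the work surface, if the arm or the gripper's body presses on something with over 40 N, if the wrist force passes 120 N, or if a joint passes its speed limit or range.

## Working session

There is one attempt and no reset: what is moved stays moved. The work goes in short steps, Python scripts to look and compute and a tool call to move; the robot and the scene stay as the last step left them, time stands still between calls to the robot, and variables do not carry over. Pictures are saved under pics/ and viewed, at most 14 in all, crops included, and the job is handed in when it is done.

Besides the shell and the picture viewer there is one more tool, called after "Call:" as name(argument=value, ...), one argument or row to a line, values as JSON. step_arm: Moves the arm, as the interface text tells. Its arguments: {"type":"object","properties":{"commands":{"type":"array"},"squeeze":{"type":"number"}},"required":["commands"]}

```bash
mkdir -p pics; python3 - <<'E'
from station import monitor, eyes
import cv2, numpy as np
for n in("scene","top"):
    im=eyes.get_image(n)[:,:,::-1]; cv2.imwrite(f"pics/{n}0.png",im)
    cv2.imwrite(f"pics/{n}0b.png",cv2.resize(im,(800,600),interpolation=cv2.INTER_CUBIC))
    c=eyes.camera_info(n); print(n,np.round(c["camera_matrix"],1).tolist(),np.round(c["extrinsics"],4).tolist())
o=monitor.get_obs(); print(o)
E
```

```text
scene [[546.0, 0.0, 278.7], [0.0, 546.0, 200.9], [0.0, 0.0, 1.0]] [[-0.5411, -0.474, 0.6947, -0.3795], [-0.8408, 0.3193, -0.4371, 0.5425], [-0.0147, -0.8206, -0.5713, 0.8373], [0.0, 0.0, 0.0, 1.0]]
top [[493.4, 0.0, 287.5], [0.0, 493.4, 212.3], [0.0, 0.0, 1.0]] [[-0.0264, -0.9823, 0.1854, 0.3153], [-0.9996, 0.0271, 0.0014, -0.0614], [-0.0064, -0.1853, -0.9827, 1.3282], [0.0, 0.0, 0.0, 1.0]]
{'t': 0.1, 'q': array([-1.21899849e+00,  5.33287036e-02,  1.61418152e+00, -1.67392147e-05,
        1.47600243e+00, -1.18978057e-01]), 'dq': array([ 0.00041207, -0.0013421 , -0.00268252,  0.00162406, -0.00089968,
        0.00126676]), 'effort': array([ 6.16686302e-04, -3.94905138e+01, -3.71362925e+01, -7.70299016e-05,
        3.90779474e-03,  1.89211471e-05]), 'tool_pos': array([ 0.28341228, -0.55677344,  0.40354734]), 'tool_rot': array([-3.05310676e+00, -7.32241161e-01,  3.76059296e-04]), 'contact_force': array([ 0.73871943, -0.43938747,  0.12782746]), 'wrist_torque': array([-0.01781347, -0.0288407 , -0.0276976 ]), 'grip_force': 0.0, 'opening': 0.08519447019588332}
```

View pics/top0b.png

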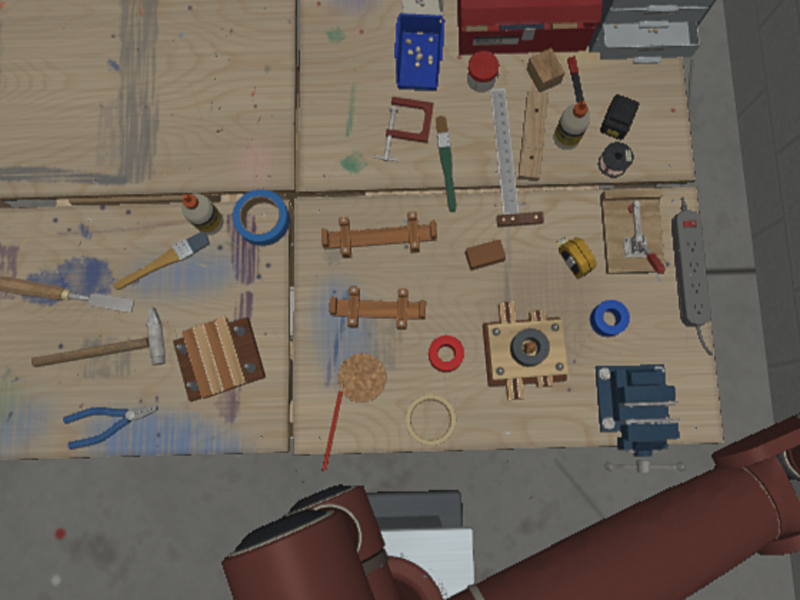

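View pics/scene0b.png

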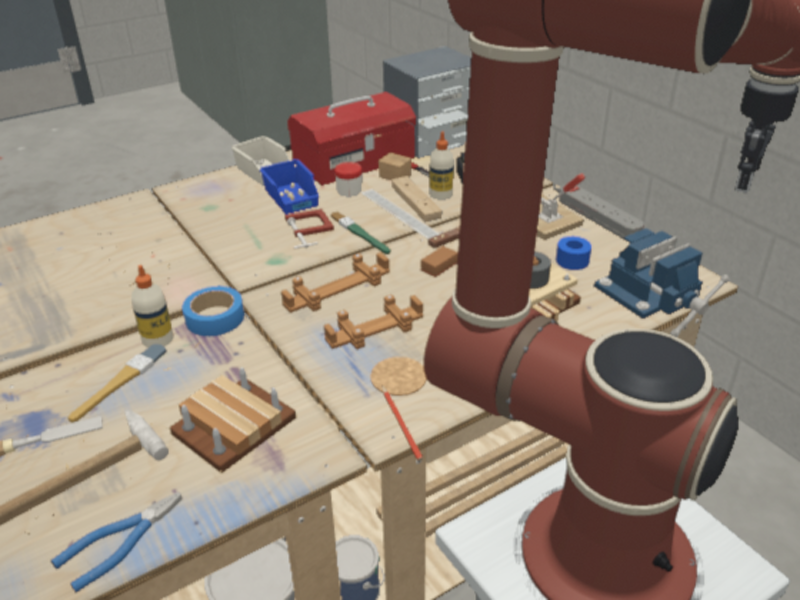

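```bash
cat > lib.py <<'E'
from station import monitor, eyes
import cv2, numpy as np
from scipy.spatial.transform import Rotation as R
def ray(n,uv,z,c=None):
    c=c or eyes.camera_info(n); K=np.array(c["camera_matrix"]);T=np.array(c["extrinsics"])
    uv=np.atleast_2d(uv).astype(float)
    d=(T[:3,:3]@np.linalg.inv(K)@np.c_[uv,np.ones(len(uv))].T).T; o=T[:3,3]
    return (o+d*((z-o[2])/d[:,2])[:,None])[:,:2]
def proj(n,p):
    c=eyes.camera_info(n);K=np.array(c["camera_matrix"]);T=np.linalg.inv(np.array(c["extrinsics"]))
    q=K@(T[:3,:3]@np.asarray(p,float)+T[:3,3]); return q[:2]/q[2]
def go(x,y,yaw=None,z=None):
    """shift (mm, tool axes) and turn (deg) to put grasp point at x,y,z with closing line (tool y) at angle yaw (deg, mod 180)"""
    o=monitor.get_obs(); M=R.from_rotvec(o["tool_rot"]).as_matrix(); g=o["tool_pos"]+0.155*M[:,2]
    cur=np.degrees(np.arctan2(M[1,1],M[0,1])); t=np.array([x,y,g[2] if z is None else z])
    s=M.T@(t-g)*1000
    turn=None if yaw is None else -((yaw-cur+90)%180-90)
    print("grasp now",np.round(g*1000,1),"closing dir",round(cur,1),"tilt",np.round(M[:,2],3),"q6",round(o["q"][5],2),"-> shift",np.round(s,1),"turn",turn, "F",np.round(o["contact_force"],1))
E
python3 - <<'E'
from lib import *
im=cv2.imread("pics/top0.png")
def crop(x,y,w,h,k): return cv2.resize(im[y:y+h,x:x+w],None,fx=k,fy=k,interpolation=cv2.INTER_CUBIC)
a=np.hstack([crop(328,205,80,75,5),crop(113,215,80,75,5)])
b=np.hstack([crop(215,145,100,56,4),crop(215,197,100,56,4)])
cv2.imwrite("pics/comp.png",np.vstack([a,b])[:600])
hsv=cv2.cvtColor(im,cv2.COLOR_BGR2HSV)
for (u,v) in [(371,243),(358,230),(230,166),(225,215),(249,165),(250,264),(150,250),(130,275),(180,230)]: print((u,v),hsv[v,u],end=' ')
E
```

```text
(371, 243) [ 13 137 123] (358, 230) [ 19  88 154] (230, 166) [ 13 138 105] (225, 215) [115  13 121] (249, 165) [ 13 139 127] (250, 264) [ 15 114 143] (150, 250) [ 13 135 125] (130, 275) [ 19  54 119] (180, 230) [ 17  65 142]
```

View pics/comp.png

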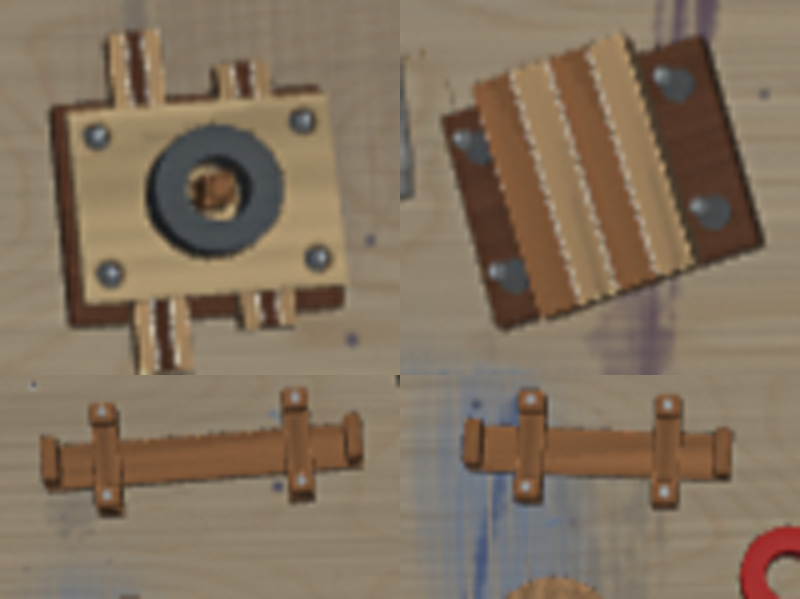

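```bash
cat > fit.py <<'E'
from lib import *
def rigid(model,pts):
    m=np.array(model,float);p=np.array(pts);mc,pc=m.mean(0),p.mean(0)
    H=(m-mc).T@(p-pc);th=np.arctan2(H[0,1]-H[1,0],H[0,0]+H[1,1])
    Rm=np.array([[np.cos(th),-np.sin(th)],[np.sin(th),np.cos(th)]])
    c=pc-Rm@mc; r=p-((Rm@m.T).T+c); return c,np.degrees(th),r*1000
def P(U,x0,y0,k): U=np.array(U,float); return np.c_[x0+(U[:,0]+.5)/k-.5,y0+(U[:,1]+.5)/k-.5]
E
python3 - <<'E'
from fit import *
im=cv2.imread("pics/top0.png"); hsv=cv2.cvtColor(im,cv2.COLOR_BGR2HSV)
pin=[[.036,.054],[.036,-.054],[-.036,.054],[-.036,-.054]]
def show(n,m,uv,z):
    c,t,r=rigid(m,ray("top",uv,z)); print(n,np.round(c*1000,1),"th",round(t,1),"res",np.round(r,1).tolist())
show("press pins",pin,P([(97,135),(303,120),(110,273),(319,257)],328,205,5),.058)
show("board",[[.05,.068],[.05,-.068],[-.05,.068],[-.05,-.068]],P([(68,112),(326,94),(85,303),(347,287)],328,205,5),.052)
show("next pins",pin,P([(67,140),(268,76),(97,270),(298,205)],113,215,5),.058)
show("panel",[[.065,.042],[.065,-.042],[-.065,.042],[-.065,-.042]],P([(75,86),(220,35),(142,318),(292,265)],113,215,5),.040)
# ring: dark steel mask, ellipse
m=((hsv[...,2]<95)&(hsv[...,1]<110)).astype(np.uint8); m[:220]=0;m[265:]=0;m[:,:350]=0;m[:,392:]=0
cs,_=cv2.findContours(m,cv2.RETR_EXTERNAL,cv2.CHAIN_APPROX_NONE); c=max(cs,key=cv2.contourArea)
(u,v),(a,b),_=cv2.fitEllipse(c); print("ring px",u,v,a,b,"top-plane",ray("top",[(u,v)],.092),"by eye",ray("top",P([(216,189)],328,205,5),.092), ray("top",P([(213,189)],328,205,5),.098))
# screws on cheeks (z .034)
show("cradle long",[[.066,.0],[-.066,0]],P([(106,496-375),(301,481-375)],215,145,4),.034)
for nm,off,y0,L,tops in (("long",0,145,.132,[(102,412),(295,398),(106,496),(301,481)]),("short",400,197,.092,[(530,399),(668,405),(525,487),(664,492)])):
    U=P([(a-off,b-375) for a,b in tops],215,y0,4); w=ray("top",U,.034)
    a=(w[0]+w[2])/2;b=(w[1]+w[3])/2; d=a-b
    print(nm,"centre",np.round((a+b)/2*1000,1),"sep",np.linalg.norm(d)*1000,"th",np.degrees(np.arctan2(d[1],d[0]))%180,"cheek",np.linalg.norm(w[0]-w[2])*1000)
# cork
m=cv2.inRange(hsv,(8,110,90),(20,255,255)); m[:244]=0;m[285:]=0;m[:,:232]=0;m[:,275:]=0
m=cv2.morphologyEx(m,cv2.MORPH_CLOSE,np.ones((5,5)));cs,_=cv2.findContours(m,cv2.RETR_EXTERNAL,cv2.CHAIN_APPROX_NONE);c=max(cs,key=cv2.contourArea)
e=cv2.fitEllipse(c);print("cork",e,ray("top",[e[0]],.004))
s=cv2.imread("pics/scene0.png")[250:335,110:215]; 
t=cv2.resize(s,None,fx=6,fy=6,interpolation=cv2.INTER_CUBIC)
cv2.imwrite("pics/scbase.png",t)
E
```

```text
press pins [ 466.3 -268.2] th 2.7 res [[-0.0, -0.3], [-0.2, 0.2], [0.1, -0.0], [0.2, 0.0]]
board [ 465.8 -268.7] th 2.3 res [[0.0, -0.2], [0.5, 0.4], [0.1, -0.3], [-0.6, 0.1]]
next pins [468. 301.] th 15.9 res [[-1.4, -1.2], [-0.1, -1.2], [0.2, 0.7], [1.3, 1.7]]
panel [468.8 306.4] th 18.0 res [[-0.1, -2.1], [-0.8, 1.6], [0.7, -0.9], [0.1, 1.4]]
ring px 370.2371826171875 242.90895080566406 25.318843841552734 26.743091583251953 top-plane [[ 0.46441364 -0.26576949]] by eye [[ 0.46566262 -0.26725855]] [[ 0.46497368 -0.264758  ]]
cradle long [669.5  -2.8] th 92.9 res [[-0.0, 0.3], [0.0, -0.3]]
long centre [699.   -1.6] sep 132.34037186895978 th 92.81480528669763 cheek 59.355704415284606
short centre [555.9   3.8] sep 92.52498636736549 th 86.10859517020891 cheek 59.777618708037615
cork ((253.03118896484375, 263.8166198730469), (31.953590393066406, 32.18013381958008), 12.758625030517578) [[0.42726712 0.03652921]]
```

View pics/scbase.png

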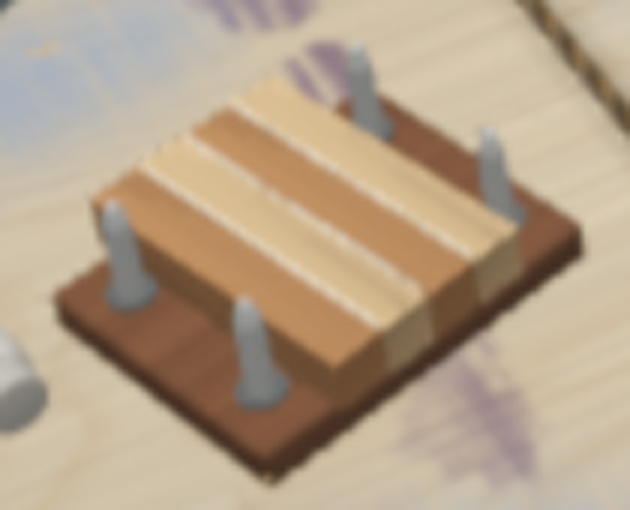

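```bash
python3 - <<'E'
from fit import *
pin=[[.036,.054],[.036,-.054],[-.036,.054],[-.036,-.054]]
# scene order to match model: +x+y, +x-y, -x+y, -x-y
S=P([(113,205),(360,48),(246,299),(489,131)],110,250,6) 
for z in(.058,.060):
    c,t,r=rigid(pin,ray("scene",S,z)); print("scene order A",np.round(c*1000,1),t,np.round(r,1).tolist())
im=cv2.imread("pics/top0.png")
hsv=cv2.cvtColor(im,cv2.COLOR_BGR2HSV)
cr=cv2.resize(im[215:290,113:193],None,fx=8,fy=8,interpolation=cv2.INTER_CUBIC)
c=ray  # predicted tips from the scene fit drawn
w=ray("scene",S,.059)
for k,p in enumerate(w):
    q=proj("top",[*p,.059]); print("scene pin",k,np.round(p*1000,1),"-> top comp px",np.round((q-[113,215])*5+2,1))
cv2.imwrite("pics/topbase.png",cr)
E
```

```text
scene order A [470.8 303. ] 16.344715441157913 [[-0.3, 0.5], [-1.4, -0.1], [0.8, -0.5], [0.8, 0.2]]
scene order A [468.6 303.6] 16.3447154411579 [[-0.3, 0.3], [-1.5, -0.0], [0.9, -0.6], [0.9, 0.3]]
scene pin 0 [488.7 365.6] -> top comp px [ 58.6 135.7]
scene pin 1 [518.  261.5] -> top comp px [260.2  74.6]
scene pin 2 [420.8 344.4] -> top comp px [ 95.2 266. ]
scene pin 3 [451.2 241.6] -> top comp px [296.3 201.6]
```

View pics/topbase.png

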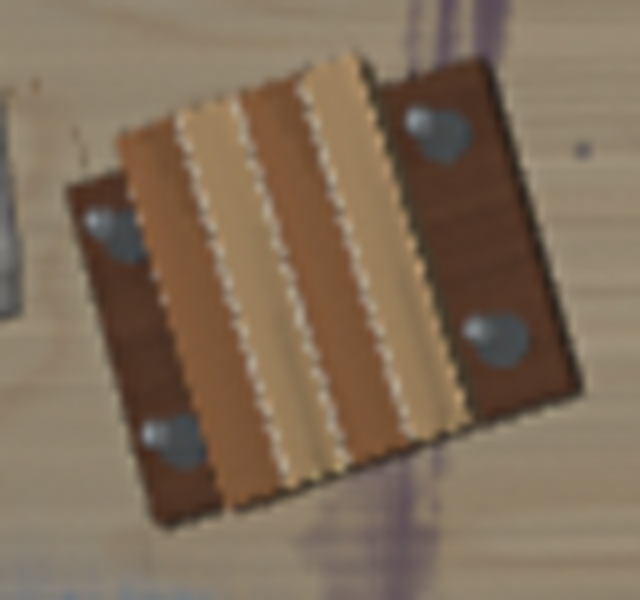

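```bash
python3 - <<'E'
from fit import *
pin=[[.036,.054],[.036,-.054],[-.036,.054],[-.036,-.054]]
U=P([(97,218),(419,120),(152,435),(476,329)],113,215,8)
c,t,r=rigid(pin,ray("top",U,.058)); print("top",np.round(c*1000,1),t,np.round(r,1).tolist())
go(.465,-.267,yaw=92.5)
E
```

```text
top [468.5 303. ] 16.180917018472496 [[0.7, 0.1], [-0.1, -0.2], [-0.9, -0.0], [0.3, 0.1]]
grasp now [ 283.3 -556.5  248.5] closing dir -63.0 tilt [-0.001  0.002 -1.   ] q6 -0.12 -> shift [ 293.2 -175.6    0.4] turn 24.47357483255388 F [ 0.7 -0.4  0.1]
```

Call:
step_arm(
  commands=[
    [100,[293,-175.5,0],24.5],
    [100,[293,-175.5,0],24.5],
    [100,[293,-175.5,0],24.5],
    [100,[293,-175.5,0],24.5],
    [100,[293,-175.5,0],24.5],
    [100,[293,-175.5,0],24.5],
    [100,[293,-175.5,0],24.5],
    [100,[293,-175.5,0],24.5],
    [100,[293,-175.5,50],24.5],
    [100,[293,-175.5,90],24.5],
    [100,[293,-175.5,90],24.5],
    [100,[293,-175.5,90],24.5],
  ],
)

```text
t: 1.6
tool_pos: [0.4651, -0.2688, 0.3163]
tool_rot: [3.14, 0.066, 0.002]
contact_force: [0.4, -1.2, 0.1]
opening: 0.0852
grip_force: 0.0
```

```bash
python3 - <<'E'
from fit import *
go(.465,-.267,yaw=92.5,z=.079)
im=eyes.get_image("scene")[:,:,::-1]; im2=eyes.get_image("top")[:,:,::-1]
cv2.imwrite("pics/s1.png",im);cv2.imwrite("pics/t1.png",im2)
a=cv2.resize(im2[190:290,300:420],(480,400),interpolation=cv2.INTER_CUBIC)
q=proj("scene",[.466,-.268,.1]).astype(int);print(q)
b=cv2.resize(im[max(0,q[1]-62):q[1]+63,max(0,q[0]-50):q[0]+50],(320,400),interpolation=cv2.INTER_CUBIC)
cv2.imwrite("pics/c1.png",np.hstack([a,b]))
E
```

```text
grasp now [ 465.3 -269.   161.3] closing dir -87.6 tilt [ 0.002 -0.001 -1.   ] q6 0.87 -> shift [-0.3 -2.1 82.3] turn -0.10233093479564559 F [ 0.4 -1.2  0.1]
[372 179]
```

View pics/c1.png

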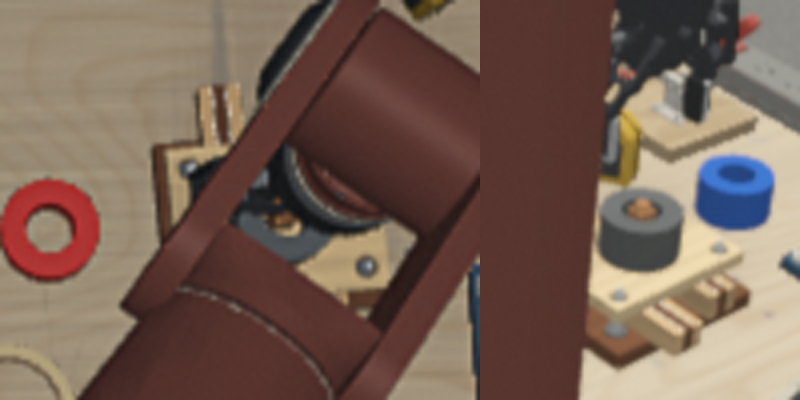

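Call:
step_arm(
  commands=[
    [100,[0,-2,40],0],
    [100,[0,-2,70],0],
    [100,[0,-2,82],0],
    [100,[0,-2,82],0],
    [0,[0,-2,82],0],
    [0,[0,-2,82],0],
    [0,[0,-2,82],0],
    [0,[0,-2,82],0],
    [0,[0,-2,82],0],
    [0,[0,-2,82],0],
  ],
  squeeze=60,
)

```text
t: 2.95
tool_pos: [0.4661, -0.2673, 0.2364]
tool_rot: [3.135, 0.068, 0.007]
contact_force: [-1.4, -3.4, 5.9]
opening: 0.065
grip_force: 65.9
```

```bash
python3 - <<'E'
from fit import *
print(ray("scene",[(372.3,183.3)],.092))
go(.427,.037)
print(monitor.get_obs()["q"])
E
```

```text
[[ 0.4609378  -0.26300892]]
grasp now [ 466.8 -268.2   81.4] closing dir -87.5 tilt [ 0.004 -0.006 -1.   ] q6 0.87 -> shift [ -26.5 -306.6   -2. ] turn None F [-1.4 -3.4  5.9]
[-0.65881494  0.01075776  1.95289522 -0.00223343  1.17071163  0.86939197]
```

Call:
step_arm(
  commands=[
    [0,[0,0,-30],0],
    [0,[0,0,-70],0],
    [0,[-5,-40,-75],0],
    [0,[-10,-90,-75],0],
    [0,[-15,-150,-75],0],
    [0,[-20,-210,-75],0],
    [0,[-25,-260,-75],0],
    [0,[-26,-295,-75],0],
    [0,[-26,-305,-75],0],
    [0,[-26,-305,-75],0],
    [0,[-26,-305,-60],0],
    [0,[-26,-305,-30],0],
  ],
  squeeze=80,
)

```text
t: 4.45
tool_pos: [0.4266, 0.0368, 0.2629]
tool_rot: [3.14, 0.065, 0.005]
contact_force: [-0.9, -0.6, -5.9]
opening: 0.0645
grip_force: 90.4
```

```bash
python3 - <<'E'
from fit import *
go(.427,.037,yaw=92.5,z=.0345)
print(monitor.get_obs()["opening"])
E
```

```text
grasp now [427.1  36.7 107.9] closing dir -87.6 tilt [ 0.003 -0.001 -1.   ] q6 1.44 -> shift [-0.3 -0.3 73.4] turn -0.12945365920404583 F [-0.9 -0.6 -5.9]
0.0644509377538785
```

Call:
step_arm(
  commands=[
    [0,[0,0,30],0],
    [0,[0,0,55],0],
    [0,[0,0,68],0],
    [0,[0,0,71],0],
    [0,[0,0,73],0],
    [0,[0,0,74],0],
    [0,[0,0,74],0],
    [0,[0,0,74],0],
  ],
)

```text
t: 5.45
tool_pos: [0.4261, 0.0379, 0.1893]
tool_rot: [3.141, 0.068, 0.002]
contact_force: [0.3, -0.5, -5.6]
opening: 0.0646
grip_force: 90.3
```

Call:
step_arm(
  commands=[
    [0,[0,0,1],0],
    [0,[0,0,1],0],
    [0,[0,0,2],0],
    [0,[0,0,2],0],
  ],
)

```text
t: 5.95
tool_pos: [0.4265, 0.0379, 0.1887]
tool_rot: [3.141, 0.068, -0.001]
contact_force: [-9.5, 1.1, 13.7]
opening: 0.0646
grip_force: 92.3
```

Contact with the pad. Release, rise, and move back over the post.

Call:
step_arm(
  commands=[
    [50,[0,0,0],0],
    [100,[0,0,0],0],
    [100,[0,0,0],0],
    [100,[0,0,0],0],
    [100,[0,0,-60],0],
    [100,[0,0,-120],0],
    [100,[0,0,-140],0],
    [100,[0,0,-140],0],
  ],
)

```text
t: 6.95
tool_pos: [0.4264, 0.0379, 0.3288]
tool_rot: [3.14, 0.068, 0.008]
contact_force: [-0.4, 0.2, -0.8]
opening: 0.0854
grip_force: 0.0
```

```bash
python3 - <<'E'
from fit import *
go(.466,-.268,yaw=92.6,z=.16)
im=eyes.get_image("scene")[:,:,::-1]; im2=eyes.get_image("top")[:,:,::-1]
cv2.imwrite("pics/s2.png",im);cv2.imwrite("pics/t2.png",im2)
a=cv2.resize(im2[205:280,328:408],(400,375),interpolation=cv2.INTER_CUBIC)
b=cv2.resize(im[130:280,250:410],(400,375),interpolation=cv2.INTER_CUBIC)
cv2.imwrite("pics/c2.png",np.hstack([a,b]))
E
```

```text
grasp now [427.2  37.8 173.8] closing dir -87.5 tilt [ 0.005 -0.    -1.   ] q6 1.44 -> shift [ 25.5 307.2  14.1] turn -0.12553062760594003 F [-0.4  0.2 -0.8]
```

View pics/c2.png

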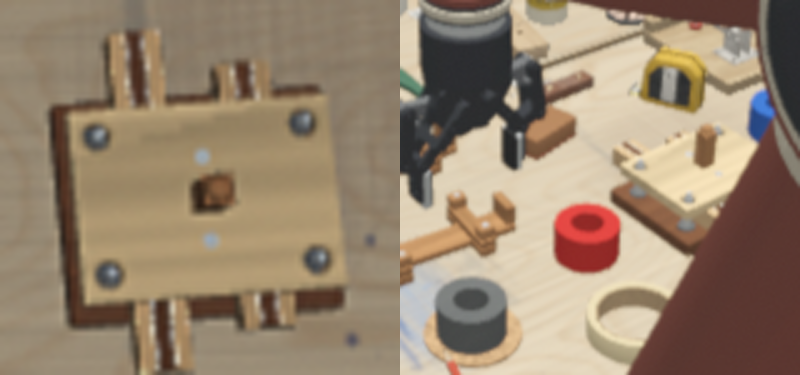

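Call:
step_arm(
  commands=[
    [60,[4,50,0],0],
    [60,[8,110,0],0],
    [60,[14,170,0],0],
    [60,[20,230,0],0],
    [60,[24,280,0],0],
    [60,[25.5,305,0],0],
    [60,[25.5,306,0],0],
    [60,[25.5,306,40],0],
    [60,[25.5,306,50],0],
    [60,[25.5,306,50],0],
  ],
)

```text
t: 8.3
tool_pos: [0.4642, -0.2654, 0.2756]
tool_rot: [-3.139, -0.07, 0.003]
contact_force: [-0.5, -0.5, -0.1]
opening: 0.0513
grip_force: 0.0
```

```bash
python3 - <<'E'
from fit import *
print(ray("top",P([(207,193)],328,205,5),.052),ray("top",P([(218,189)],328,205,5),.098))
go(.466,-.2675,yaw=92.6,z=.074)
E
```

```text
[[ 0.46856573 -0.2691294 ]] [[ 0.46490565 -0.26726004]]
grasp now [ 463.9 -265.1  120.6] closing dir -87.4 tilt [-0.002  0.002 -1.   ] q6 0.87 -> shift [ 2.1  2.6 46.6] turn -0.04880903454170493 F [-0.5 -0.5 -0.1]
```

Call:
step_arm(
  commands=[
    [60,[2,2.5,25],0],
    [60,[2,2.5,46.5],0],
    [60,[2,2.5,46.5],0],
    [0,[2,2.5,46.5],0],
    [0,[2,2.5,46.5],0],
    [0,[2,2.5,46.5],0],
    [0,[2,2.5,46.5],0],
    [0,[2,2.5,46.5],0],
    [0,[2,2.5,46.5],0],
  ],
  squeeze=60,
)

```text
t: 9.43
tool_pos: [0.4673, -0.2695, 0.2321]
tool_rot: [3.14, 0.068, 0.004]
contact_force: [-0.3, 2.2, 6.6]
opening: 0.0156
grip_force: 59.7
```

```bash
python3 - <<'E'
from fit import *
go(.466,-.2675,yaw=92.6,z=.074); o=monitor.get_obs(); print(o["opening"],o["grip_force"],o["wrist_torque"])
E
```

```text
grasp now [ 467.6 -269.7   77.1] closing dir -87.5 tilt [ 0.002 -0.001 -1.   ] q6 0.87 -> shift [-1.6 -2.3  3.1] turn -0.12628598308572236 F [-0.3  2.2  6.6]
0.015581473062766887 59.655879735946655 [0.2361318  0.09649429 0.03389621]
```

Call:
step_arm(
  commands=[
    [0,[0,0,-6],0],
    [0,[0,0,-15],0],
    [0,[0,0,-25],0],
    [0,[0,0,-40],0],
    [0,[0,0,-70],0],
    [0,[0,0,-100],0],
    [0,[0,0,-110],0],
    [0,[0,0,-110],0],
  ],
  squeeze=80,
)

```text
t: 10.42
tool_pos: [0.4666, -0.2692, 0.341]
tool_rot: [3.14, 0.068, 0.002]
contact_force: [-0.1, -0.6, -2.7]
opening: 0.0149
grip_force: 78.2
```

```bash
python3 - <<'E'
from fit import *
go(.4687,.3033,yaw=106.2); o=monitor.get_obs(); print(o["opening"],o["grip_force"],o["q"])
E
```

```text
grasp now [ 466.8 -269.3  186. ] closing dir -87.5 tilt [ 0.001 -0.001 -1.   ] q6 0.87 -> shift [  26.6 -572.    -0.6] turn -13.727671496388155 F [-0.1 -0.6 -2.7]
0.014938673517132432 78.22379208312867 [-6.61377972e-01 -1.06569752e-01  1.87725739e+00 -2.76634021e-05
  1.36934209e+00  8.66272990e-01]
```

Call:
step_arm(
  commands=[
    [0,[1,-25,0],0],
    [0,[3,-70,0],0],
    [0,[6,-125,0],0],
    [0,[8,-180,0],-2],
    [0,[11,-235,0],-4],
    [0,[13,-290,0],-6],
    [0,[16,-345,0],-8],
    [0,[19,-400,0],-10],
    [0,[21,-450,0],-12],
    [0,[24,-500,0],-13.7],
    [0,[26,-545,0],-13.7],
    [0,[26.5,-570,0],-13.7],
  ],
)

```text
t: 11.92
tool_pos: [0.4676, 0.3033, 0.338]
tool_rot: [3.109, 0.445, -0.005]
contact_force: [-0.2, 0.2, -1.8]
opening: 0.0149
grip_force: 78.5
```

Call:
step_arm(
  commands=[
    [0,[0,0,0],0],
    [0,[0,0,0],0],
    [0,[0,0,0],0],
  ],
)

```text
t: 12.3
tool_pos: [0.4685, 0.3006, 0.3396]
tool_rot: [3.11, 0.44, -0.001]
contact_force: [0.8, 0.6, -2.4]
opening: 0.0149
grip_force: 78.6
```

```bash
python3 - <<'E'
from fit import *
go(.4687,.3033,yaw=106.2); o=monitor.get_obs(); print(o["opening"],o["grip_force"])
im=eyes.get_image("scene")[:,:,::-1]; im2=eyes.get_image("top")[:,:,::-1]
cv2.imwrite("pics/s3.png",im);cv2.imwrite("pics/t3.png",im2)
a=cv2.resize(im2[200:300,100:200],(400,400),interpolation=cv2.INTER_CUBIC)
b=cv2.resize(im[200:340,90:230],(400,400),interpolation=cv2.INTER_CUBIC)
cv2.imwrite("pics/c3.png",np.hstack([a,b]))
E
```

```text
grasp now [468.3 300.5 184.6] closing dir -73.9 tilt [-0.001 -0.001 -1.   ] q6 1.73 -> shift [ 1.1 -2.6 -0. ] turn -0.10029440268772305 F [ 0.8  0.6 -2.4]
0.014919376414683602 78.58668880604483
```

View pics/c3.png

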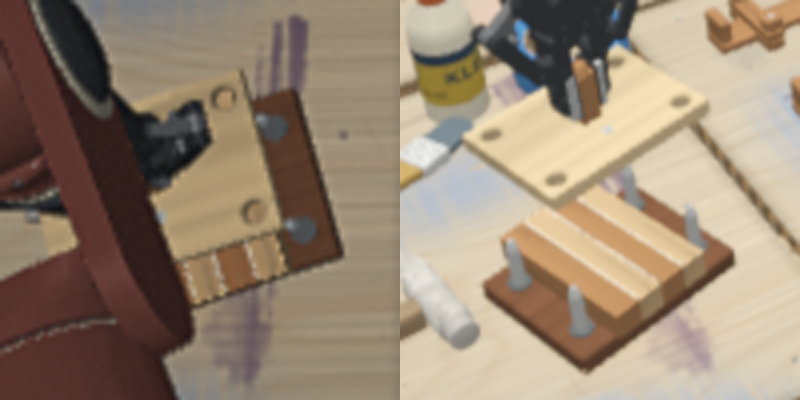

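```bash
python3 - <<'E'
from fit import *
pin=[[.036,.054],[.036,-.054],[-.036,.054],[-.036,-.054]]
k=400/140
for z in(.155,.1595,.163):
    c,t,r=rigid(pin,ray("scene",P([(90,133),(216,61),(156,179),(280,101)],90,200,k),z)); print("scene",z,np.round(c*1000,1),t,np.round(r,1).tolist())
h=ray("top",P([(223,98),(253,211)],100,200,4),.1595); c,t,r=rigid(np.array([pin[1],pin[3]]),h);print("top",c,t,r)
# refine: dark-blob pins in the scene again
c,t,r=rigid(pin,ray("scene",P([(113,205),(360,48),(246,299),(489,131)],110,250,6),.059));print("pins scene",c,t)
E
```

```text
scene 0.155 [471.4 299.5] 15.673573724053695 [[0.7, 0.7], [0.1, -0.6], [-0.9, -0.1], [0.2, -0.1]]
scene 0.1595 [465.8 301.2] 15.673573724053702 [[0.5, 0.3], [-0.3, -0.3], [-0.6, -0.3], [0.3, 0.3]]
scene 0.163 [461.4 302.4] 15.67357372405371 [[0.4, 0.0], [-0.5, -0.1], [-0.3, -0.6], [0.4, 0.6]]
top [0.46662228 0.30075187] 15.823716913549154 [[-0.32996444 -0.09351806]
 [ 0.32996444  0.09351806]]
pins scene [0.46967177 0.30327864] 16.34471544115792
```

Call:
step_arm(
  commands=[
    [0,[1,-0.5,20],-0.5],
    [0,[2,-1,45],-0.5],
    [0,[3,-1.5,65],-0.5],
    [0,[3,-1.5,78],-0.5],
    [0,[3,-1.5,80],-0.5],
    [0,[3,-1.5,80],-0.5],
    [0,[3,-1.5,80],-0.5],
  ],
)

```text
t: 13.28
tool_pos: [0.4713, 0.304, 0.2614]
tool_rot: [-3.108, -0.455, -0.003]
contact_force: [-0.1, 0.8, -1.9]
opening: 0.0147
grip_force: 78.6
```

```bash
python3 - <<'E'
from fit import *
go(.4687,.3033,yaw=106.2); o=monitor.get_obs(); print(o["opening"],o["grip_force"])
im=eyes.get_image("scene")[:,:,::-1]; im2=eyes.get_image("top")[:,:,::-1]
cv2.imwrite("pics/s4.png",im);cv2.imwrite("pics/t4.png",im2)
a=cv2.resize(im2[210:290,110:190],(320,400),interpolation=cv2.INTER_CUBIC)
b=cv2.resize(im[235:335,105:225],(480,400),interpolation=cv2.INTER_CUBIC)
cv2.imwrite("pics/c4.png",np.hstack([a,b]))
E
```

```text
grasp now [471.6 304.2 106.4] closing dir -73.3 tilt [ 0.002  0.001 -1.   ] q6 1.72 -> shift [-3.1 -0.  -0. ] turn 0.4765676717898373 F [-0.1  0.8 -1.9]
0.014736536731496089 78.57740850036464
```

View pics/c4.png

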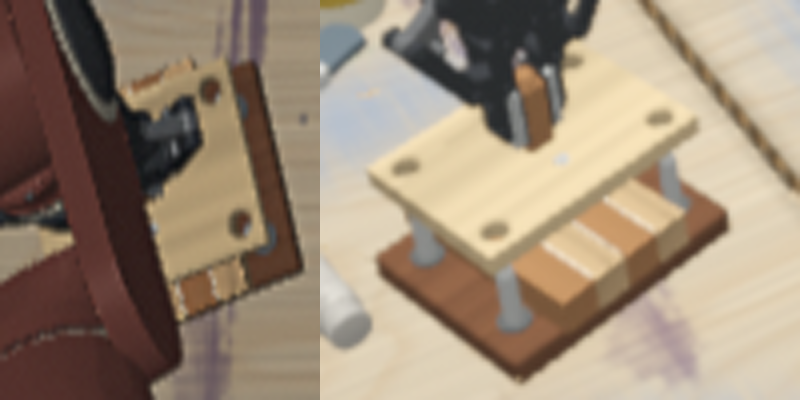

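```bash
python3 - <<'E'
from fit import *
pin=[[.036,.054],[.036,-.054],[-.036,.054],[-.036,-.054]]
for z in(.079,.0813):
    c,t,r=rigid(pin,ray("scene",P([(86,167),(253,60),(175,231),(339,118)],105,235,4),z)); print("scene",z,np.round(c*1000,1),t,np.round(r,1).tolist())
U=P([(209,89),(240,222)],0,0,1); U=np.c_[110+(U[:,0])/4-.375,210+U[:,1]/5-.4]
h=ray("top",U,.0813); c,t,r=rigid(np.array([pin[1],pin[3]]),h);print("top",c,t,r*1)
# pins in the same scene frame geometry: predicted hole px for ideal pose
E
```

```text
scene 0.079 [471.2 304. ] 16.525616337456512 [[-0.4, 0.4], [0.4, -1.3], [-0.4, 0.3], [0.4, 0.6]]
scene 0.0813 [468.6 304.7] 16.525616337456537 [[-0.4, 0.2], [0.3, -1.1], [-0.2, 0.1], [0.4, 0.8]]
top [0.46985316 0.30413815] 17.039817213985668 [[-0.00161309 -0.0004944 ]
 [ 0.00161309  0.0004944 ]]
```

Call:
step_arm(
  commands=[
    [0,[-0.5,1,0],0.4],
    [0,[-0.5,1,4],0.4],
    [0,[-0.5,1,8],0.4],
    [0,[-0.5,1,12],0.4],
    [0,[-0.5,1,16],0.4],
    [0,[-0.5,1,16],0.4],
  ],
)

```text
t: 14.12
tool_pos: [0.4705, 0.3026, 0.2436]
tool_rot: [3.11, 0.445, -0.002]
contact_force: [0.2, -0.7, -2.5]
opening: 0.0148
grip_force: 78.6
```

Call:
step_arm(
  commands=[
    [0,[0,0,3],0],
    [0,[0,0,6],0],
    [0,[0,0,8],0],
    [0,[0,0,10],0],
    [0,[0,0,10],0],
    [0,[0,0,10],0],
  ],
)

```text
t: 14.88
tool_pos: [0.4707, 0.3027, 0.2343]
tool_rot: [-3.11, -0.445, -0.0]
contact_force: [-0.6, 0.3, -1.7]
opening: 0.0151
grip_force: 78.6
```

Call:
step_arm(
  commands=[
    [0,[0,0,1],0],
    [0,[0,0,2],0],
    [0,[0,0,2.5],0],
    [0,[0,0,2.5],0],
  ],
)

```text
t: 15.38
tool_pos: [0.4707, 0.3027, 0.2322]
tool_rot: [3.11, 0.445, -0.0]
contact_force: [-2.9, -1.4, 3.4]
opening: 0.0147
grip_force: 79.4
```

Call:
step_arm(
  commands=[
    [20,[0,0,0.5],0],
    [40,[0,0,0],0],
    [60,[0,0,0],0],
    [60,[0,0,0],0],
    [60,[0,0,-30],0],
    [60,[0,0,-60],0],
    [100,[0,0,-110],0],
    [100,[0,0,-110],0],
  ],
)

```text
t: 16.38
tool_pos: [0.4721, 0.3033, 0.3474]
tool_rot: [-3.107, -0.444, -0.015]
contact_force: [-0.1, 0.1, 0.7]
opening: 0.0842
grip_force: 0.0
```

```bash
python3 - <<'E'
from fit import *
go(.4268,.0378,yaw=106.2)
im=eyes.get_image("scene")[:,:,::-1]; im2=eyes.get_image("top")[:,:,::-1]
cv2.imwrite("pics/s5.png",im);cv2.imwrite("pics/t5.png",im2)
a=cv2.resize(im2[210:290,230:310],(320,400),interpolation=cv2.INTER_CUBIC)
b=cv2.resize(im[235:335,105:225],(480,400),interpolation=cv2.INTER_CUBIC)
cv2.imwrite("pics/c5.png",np.hstack([a,b]))
hsv=cv2.cvtColor(im2.copy(),cv2.COLOR_BGR2HSV)
m=((hsv[...,2]<110)&(hsv[...,1]<90)).astype(np.uint8); m[:235]=0;m[285:]=0;m[:,:228]=0;m[:,280:]=0
cs,_=cv2.findContours(m,cv2.RETR_EXTERNAL,cv2.CHAIN_APPROX_NONE); c=max(cs,key=cv2.contourArea)
e=cv2.fitEllipse(c); print(e,ray("top",[e[0]],.044),ray("top",[e[0]],.034))
E
```

```text
grasp now [473.5 304.  192.4] closing dir -73.7 tilt [ 0.009  0.004 -1.   ] q6 1.73 -> shift [-119.4  242.5   -1.6] turn 0.07785667134902496 F [-0.1  0.1  0.7]
((251.42372131347656, 263.2001647949219), (24.5179443359375, 25.049001693725586), 116.35372161865234) [[0.42559675 0.03772909]] [[0.42645555 0.03850081]]
```

View pics/c5.png

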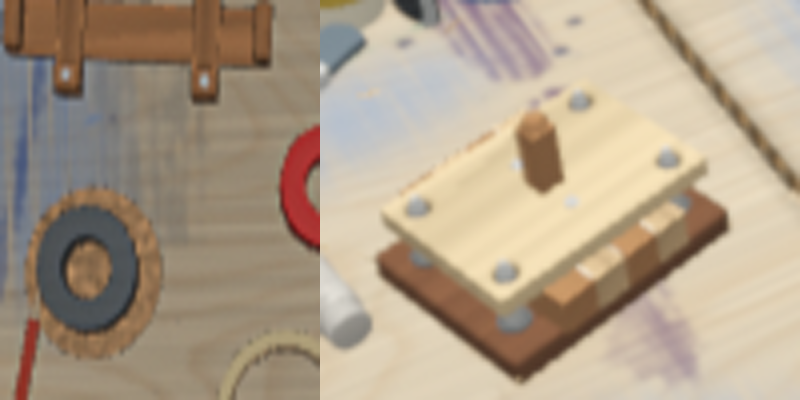

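Call:
step_arm(
  commands=[
    [100,[-20,40,0],0],
    [100,[-45,92,0],0],
    [100,[-70,145,0],0],
    [100,[-95,195,0],0],
    [100,[-115,233,0],0],
    [100,[-119.5,242.5,0],0],
    [100,[-119.5,242.5,20],0],
    [100,[-119.5,242.5,60],0],
    [100,[-119.5,242.5,90],0],
    [100,[-119.5,242.5,100],0],
    [100,[-119.5,242.5,100],0],
  ],
)

```text
t: 17.85
tool_pos: [0.4238, 0.0368, 0.241]
tool_rot: [-3.109, -0.446, 0.003]
contact_force: [0.7, -0.1, 0.2]
opening: 0.0856
grip_force: 0.0
```

```bash
python3 - <<'E'
from fit import *
go(.4266,.0378,yaw=106.2,z=.032)
E
```

```text
grasp now [423.5  36.9  86. ] closing dir -73.7 tilt [-0.002  0.    -1.   ] q6 1.2 -> shift [ 3.4  0.  54. ] turn 0.11317329373576968 F [ 0.7 -0.1  0.2]
```

Call:
step_arm(
  commands=[
    [100,[3,0,20],0],
    [100,[3,0,45],0],
    [100,[3,0,54],0],
    [100,[3,0,54],0],
    [0,[3,0,54],0],
    [0,[3,0,54],0],
    [0,[3,0,54],0],
    [0,[3,0,54],0],
    [0,[3,0,54],0],
    [0,[3,0,54],0],
  ],
  squeeze=70,
)

```text
t: 19.1
tool_pos: [0.4279, 0.0374, 0.1899]
tool_rot: [-3.11, -0.444, -0.005]
contact_force: [-2.8, 1.3, 6.2]
opening: 0.0633
grip_force: 78.5
```

```bash
python3 - <<'E'
from fit import *
go(.469,.303,yaw=106.2,z=.16);print(monitor.get_obs()["opening"])
E
```

```text
grasp now [428.3  37.5  34.9] closing dir -73.7 tilt [ 0.003  0.001 -1.   ] q6 1.2 -> shift [ 113.8 -243.4 -124.8] turn 0.0672146579399282 F [-2.8  1.3  6.2]
0.06327266085559874
```

Call:
step_arm(
  commands=[
    [0,[0,0,-20],0],
    [0,[0,0,-60],0],
    [0,[0,0,-100],0],
    [0,[10,-20,-130],0],
    [0,[30,-64,-130],0],
    [0,[53,-113,-130],0],
    [0,[76,-162,-130],0],
    [0,[98,-210,-130],0],
    [0,[110,-235,-130],0],
    [0,[114,-243.5,-130],0],
    [0,[114,-243.5,-130],0],
    [0,[114,-243.5,-130],0],
  ],
  squeeze=90,
)

```text
t: 20.6
tool_pos: [0.4679, 0.3019, 0.3173]
tool_rot: [3.11, 0.443, -0.001]
contact_force: [0.5, -0.6, -6.1]
opening: 0.0629
grip_force: 102.0
```

```bash
python3 - <<'E'
from fit import *
go(.469,.303,yaw=106.2,z=.0835);print(monitor.get_obs()["opening"])
im=eyes.get_image("scene")[:,:,::-1]; im2=eyes.get_image("top")[:,:,::-1]
cv2.imwrite("pics/s6.png",im);cv2.imwrite("pics/t6.png",im2)
b=cv2.resize(im[195:335,85:225],(560,560),interpolation=cv2.INTER_CUBIC)
cv2.imwrite("pics/c6.png",b)
E
```

```text
grasp now [467.8 301.8 162.3] closing dir -73.8 tilt [-0.001 -0.001 -1.   ] q6 1.73 -> shift [ 1.6 -0.8 78.8] turn 0.01586629851408361 F [ 0.5 -0.6 -6.1]
0.06285828548881768
```

View pics/c6.png

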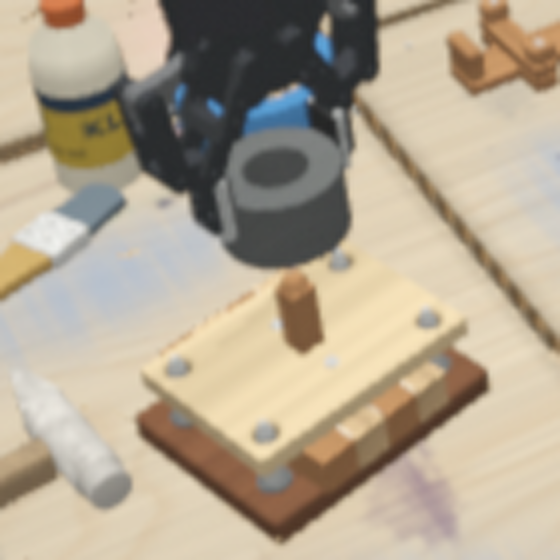

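```bash
python3 - <<'E'
from fit import *
print(ray("scene",P([(286,167),(281,167)],85,195,4),.1714), "post tip", ray("scene",P([(296,279)],85,195,4),.098))
pin=[[.036,.054],[.036,-.054],[-.036,.054],[-.036,-.054]]
print(rigid(pin,ray("scene",P([(178,364),(341,258),(265,429),(428,316)],85,195,4),.059)))
E
```

```text
[[0.46224915 0.29854889]
 [0.46362242 0.30059905]] post tip [[0.46581167 0.30282616]]
(array([0.46344523, 0.30486693]), np.float64(16.240429543180632), array([[-0.31786397, -0.45186416],
       [-0.23450695, -0.025574  ],
       [ 0.28055315, -0.14449143],
       [ 0.27181776,  0.62192959]]))
```

Call:
step_arm(
  commands=[
    [0,[4,-1.5,0],0],
    [0,[4,-1.5,12],0],
    [0,[4,-1.5,25],0],
    [0,[4,-1.5,35],0],
    [0,[4,-1.5,45],0],
    [0,[4,-1.5,55],0],
    [0,[4,-1.5,65],0],
    [0,[4,-1.5,70],0],
    [0,[4,-1.5,73],0],
    [0,[4,-1.5,73],0],
  ],
)

```text
t: 21.95
tool_pos: [0.4715, 0.3055, 0.2447]
tool_rot: [-3.11, -0.445, -0.0]
contact_force: [0.4, 0.5, -5.3]
opening: 0.063
grip_force: 102.0
```

```bash
python3 - <<'E'
from fit import *
go(.469,.303,yaw=106.2,z=.0829);print(monitor.get_obs()["wrist_torque"])
im=eyes.get_image("scene")[:,:,::-1]
b=cv2.resize(im[225:335,95:225],(520,440),interpolation=cv2.INTER_CUBIC)
cv2.imwrite("pics/c7.png",b)
E
```

```text
grasp now [471.5 305.5  89.7] closing dir -73.7 tilt [ 0.  0. -1.] q6 1.73 -> shift [-3.1  1.7  6.8] turn 0.07438327859517813 F [ 0.4  0.5 -5.3]
[-0.00105699 -0.02003168  0.04105835]
```

View pics/c7.png

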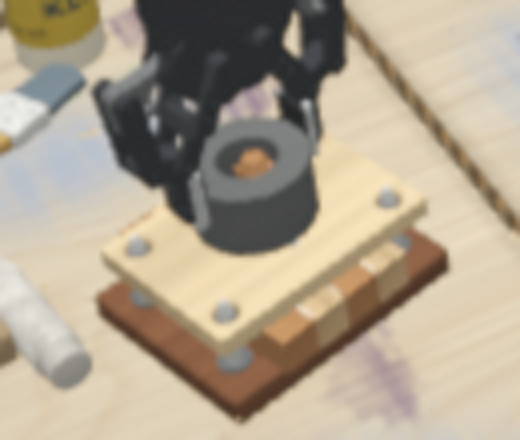

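Post is inside the bore with clearance. Lower slowly.

Call:
step_arm(
  commands=[
    [0,[0,0,2],0],
    [0,[0,0,4],0],
    [0,[0,0,5],0],
    [0,[0,0,5.5],0],
    [0,[0,0,6],0],
    [0,[0,0,6],0],
  ],
)

```text
t: 22.75
tool_pos: [0.4715, 0.3055, 0.2387]
tool_rot: [3.11, 0.445, -0.0]
contact_force: [0.2, -0.7, -5.4]
opening: 0.0631
grip_force: 102.0
```

Call:
step_arm(
  commands=[
    [0,[0,0,0.5],0],
    [0,[0,0,1],0],
    [0,[0,0,1.5],0],
    [0,[0,0,1.5],0],
  ],
)

```text
t: 23.25
tool_pos: [0.4716, 0.3056, 0.2382]
tool_rot: [3.11, 0.445, -0.0]
contact_force: [-5.1, -2.4, 4.0]
opening: 0.0631
grip_force: 103.0
```

Call:
step_arm(
  commands=[
    [85,[0,0,0.5],0],
    [100,[0,0,0.5],0],
    [100,[0,0,0],0],
    [100,[0,0,0],0],
    [100,[0,0,-30],0],
    [100,[0,0,-70],0],
    [100,[0,0,-110],0],
    [60,[0,0,-110],0],
  ],
)

```text
t: 24.25
tool_pos: [0.4725, 0.306, 0.352]
tool_rot: [-3.107, -0.444, -0.013]
contact_force: [0.3, -0.1, -0.6]
opening: 0.0698
grip_force: 0.0
```

```bash
python3 - <<'E'
from fit import *
im=eyes.get_image("scene")[:,:,::-1]; im2=eyes.get_image("top")[:,:,::-1]
cv2.imwrite("pics/s8.png",im);cv2.imwrite("pics/t8.png",im2)
a=cv2.resize(im2[205:280,328:408],(400,375),interpolation=cv2.INTER_CUBIC)
b=cv2.resize(im[225:335,95:225],(400,375),interpolation=cv2.INTER_CUBIC)
cv2.imwrite("pics/c8.png",np.hstack([a,b]))
go(.466,-.268,yaw=92.6)
E
```

```text
grasp now [471.5 305.5 192.2] closing dir -73.7 tilt [ 0.  0. -1.] q6 1.73 -> shift [-1.66e+02  5.49e+02 -2.00e-01] turn 13.672979124456674 F [-0.2  1.3 -0.2]
```

View pics/c8.png

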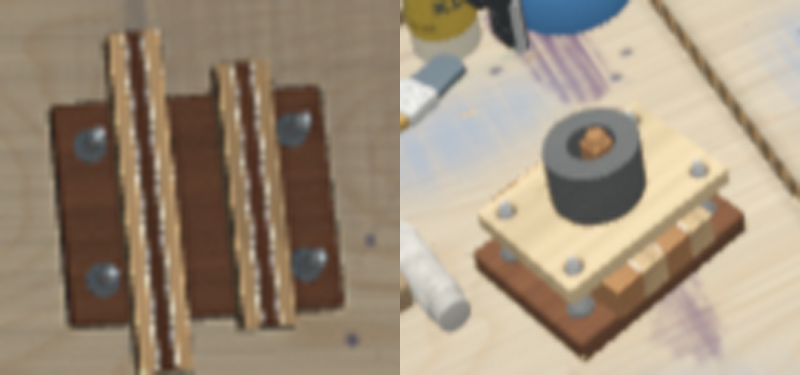

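```bash
python3 - <<'E'
from fit import *
im=cv2.imread("pics/t8.png"); 
w=ray("top",P([(242.5,64),(268,322)],328,205,5),.040);d=w[0]-w[1]
print("short",w.mean(0),np.linalg.norm(d)*1000,np.degrees(np.arctan2(d[1],d[0])))
w=ray("top",P([(133.5,31),(163.5,340)],328,205,5),.040);d=w[0]-w[1];u=d/np.linalg.norm(d)
print("long end/line",w,np.degrees(np.arctan2(d[1],d[0])),"centre from end",w[0]-.09*u)
# width profile across blanks in world coordinates, z=.04
n=np.array([-u[1],u[0]]); c0=np.array([.466,-.268])
prof=[]
hsv=cv2.cvtColor(im,cv2.COLOR_BGR2HSV)
for nm,s0 in(("long",.028),("short",-.028)):
    # along profile: brightness on tan stripe +-9 mm
    for off in(.009,-.009):
        vals=[]
        for a in np.arange(-.11,.111,.002):
            q=proj("top",[*(c0+a*u+(s0+off)*n),.04]); vals.append(cv2.getRectSubPix(im,(1,1),tuple(q.astype(np.float32)))[0,0])
        v=np.array(vals).astype(int); sat=v.max(1)-v.min(1); print(nm,off,"V",v.max(1)[::3].tolist())
E
```

```text
short [ 0.46998561 -0.29633142] 136.40837588910347 2.148351617398187
long end/line [[ 0.55751459 -0.23702278]
 [ 0.39399103 -0.24417379]] 2.5039947205898723 centre from end [ 0.46760053 -0.24095479]
long 0.009 V [156, 155, 149, 151, 173, 167, 169, 170, 171, 174, 172, 171, 170, 170, 169, 168, 167, 168, 168, 167, 167, 167, 167, 169, 169, 168, 169, 170, 168, 169, 169, 170, 171, 171, 139, 141, 146]
long -0.009 V [157, 154, 150, 158, 139, 178, 178, 171, 170, 178, 179, 171, 167, 169, 173, 165, 164, 165, 172, 167, 162, 163, 172, 172, 166, 164, 170, 174, 170, 166, 167, 172, 170, 169, 145, 138, 141]
short 0.009 V [159, 150, 156, 158, 157, 151, 156, 147, 161, 161, 160, 160, 159, 160, 156, 145, 143, 144, 146, 144, 147, 148, 148, 149, 150, 151, 152, 152, 153, 155, 152, 139, 139, 138, 139, 140, 138]
short -0.009 V [161, 151, 155, 158, 155, 151, 153, 121, 169, 162, 160, 169, 167, 161, 158, 158, 150, 146, 146, 157, 152, 150, 149, 158, 155, 152, 152, 159, 157, 154, 153, 142, 140, 138, 141, 141, 138]
```

```bash
python3 - <<'E'
from fit import *
go(.467,-.2405,yaw=92.4)
E
```

```text
grasp now [471.5 305.5 192.2] closing dir -73.7 tilt [ 0.  0. -1.] q6 1.73 -> shift [-1.573e+02  5.229e+02 -1.000e-01] turn 13.872979124456606 F [-0.2  1.3 -0.2]
```

Call:
step_arm(
  commands=[
    [60,[-15,50,0],0],
    [60,[-30,100,0],2],
    [60,[-46,155,0],4],
    [60,[-63,210,0],6],
    [60,[-79,265,0],8],
    [48,[-96,320,0],10],
    [48,[-112,375,0],12],
    [48,[-129,430,0],14],
    [48,[-145,480,0],14],
    [48,[-154,512,0],14],
    [48,[-157.5,523,0],14],
    [48,[-157.5,523,0],14],
  ],
)

```text
t: 25.85
tool_pos: [0.4665, -0.2406, 0.3457]
tool_rot: [-3.139, -0.061, 0.003]
contact_force: [0.3, 1.4, -0.4]
opening: 0.0411
grip_force: 0.0
```

Call:
step_arm(
  commands=[
    [48,[0,0,40],0],
    [48,[0,0,90],0],
    [48,[0,0,110],0],
    [48,[0,0,110],0],
  ],
)

```text
t: 26.35
tool_pos: [0.466, -0.2387, 0.2346]
tool_rot: [-3.137, -0.065, 0.007]
contact_force: [-0.2, -0.3, 0.3]
opening: 0.0405
grip_force: 0.0
```

```bash
python3 - <<'E'
from fit import *
go(.467,-.2405,yaw=92.4,z=.039);print(monitor.get_obs()["opening"])
E
```

```text
grasp now [ 465.3 -238.1   79.6] closing dir -87.6 tilt [-0.004  0.004 -1.   ] q6 0.91 -> shift [ 1.7  2.6 40.6] turn -0.027930551741405907 F [-0.2 -0.3  0.3]
0.040456223921005875
```

Call:
step_arm(
  commands=[
    [48,[1,1.5,20],0],
    [48,[1,1.5,32],0],
    [48,[1,1.5,38.5],0],
    [48,[1,1.5,38.5],0],
    [48,[1,1.5,38.5],0],
  ],
)

```text
t: 26.98
tool_pos: [0.4682, -0.2423, 0.1994]
tool_rot: [3.14, 0.062, 0.001]
contact_force: [0.6, 0.2, 0.4]
opening: 0.0414
grip_force: 0.0
```

```bash
python3 - <<'E'
from fit import *
go(.467,-.2405,yaw=92.4,z=.039);print(monitor.get_obs()["opening"])
E
```

```text
grasp now [ 468.3 -242.4   44.4] closing dir -87.7 tilt [ 0.001 -0.001 -1.   ] q6 0.91 -> shift [-1.2 -2.   5.4] turn -0.12384274629340553 F [0.6 0.2 0.4]
0.04143175132349553
```

Call:
step_arm(
  commands=[
    [48,[-0.5,-1,4],0],
    [48,[-0.5,-1,4],0],
    [0,[-0.5,-1,4],0],
    [0,[-0.5,-1,4],0],
    [0,[-0.5,-1,4],0],
    [0,[-0.5,-1,4],0],
    [0,[-0.5,-1,4],0],
    [0,[-0.5,-1,4],0],
  ],
  squeeze=50,
)

```text
t: 27.98
tool_pos: [0.4674, -0.2413, 0.1949]
tool_rot: [3.141, 0.062, 0.001]
contact_force: [0.4, 0.2, 2.2]
opening: 0.0266
grip_force: 50.9
```

```bash
python3 - <<'E'
from fit import *
go(.467,-.2405,yaw=92.4,z=.039);print(monitor.get_obs()["opening"])
E
```

```text
grasp now [ 467.5 -241.3   39.9] closing dir -87.7 tilt [ 0. -0. -1.] q6 0.91 -> shift [-0.5 -0.8  0.9] turn -0.12620546426944657 F [0.4 0.2 2.2]
0.026559076614841526
```

Call:
step_arm(
  commands=[
    [0,[0,0,-15],0],
    [0,[0,0,-50],0],
    [0,[0,0,-95],0],
    [0,[0,0,-120],0],
    [0,[0,0,-120],0],
  ],
  squeeze=60,
)

```text
t: 28.6
tool_pos: [0.4679, -0.2415, 0.3178]
tool_rot: [3.138, 0.062, 0.007]
contact_force: [0.3, -0.5, -1.5]
opening: 0.0267
grip_force: 59.2
```

```bash
python3 - <<'E'
from fit import *
go(.699,-.0016,yaw=2.8);print(monitor.get_obs()["opening"])
E
```

```text
grasp now [ 468.6 -242.   162.8] closing dir -87.7 tilt [ 0.005 -0.003 -1.   ] q6 0.91 -> shift [ 239.8 -231.     0.3] turn 89.4808010038036 F [ 0.3 -0.5 -1.5]
0.026743657535542708
```

Call:
step_arm(
  commands=[
    [0,[15,-15,0],-6],
    [0,[40,-39,0],-15],
    [0,[70,-67,0],-24],
    [0,[100,-96,0],-33],
    [0,[130,-125,0],-42],
    [0,[160,-154,0],-51],
    [0,[190,-183,0],-60],
    [0,[215,-207,0],-69],
    [0,[232,-223,0],-78],
    [0,[240,-231,0],-86],
    [0,[240,-231,0],-90.5],
    [0,[240,-231,0],-90.5],
  ],
)

```text
t: 30.1
tool_pos: [0.6974, -0.0006, 0.3122]
tool_rot: [-2.166, -2.272, 0.004]
contact_force: [-0.8, 0.3, -0.6]
opening: 0.0266
grip_force: 59.1
```

Call:
step_arm(
  commands=[
    [0,[0,0,20],0],
    [0,[0,0,50],0],
    [0,[0,0,70],0],
    [0,[0,0,70],0],
    [0,[0,0,70],0],
  ],
)

```text
t: 30.72
tool_pos: [0.6983, -0.0009, 0.2454]
tool_rot: [2.167, 2.274, 0.001]
contact_force: [-0.0, 0.1, -1.0]
opening: 0.0268
grip_force: 59.2
```

```bash
python3 - <<'E'
from fit import *
go(.699,-.0016,yaw=2.8,z=.043);print(monitor.get_obs()["opening"])
im=eyes.get_image("scene")[:,:,::-1]; im2=eyes.get_image("top")[:,:,::-1]
cv2.imwrite("pics/s9.png",im);cv2.imwrite("pics/t9.png",im2)
# blank ends on the scene: tan/dark; predicted pixels
hsv=cv2.cvtColor(im2.copy(),cv2.COLOR_BGR2HSV)
for s in np.arange(-.12,.121,.006):
    q=proj("top",[.699+.009,-.0016+s,.095-.0]);v=im2[int(round(q[1])),int(round(q[0]))];print(int(v.max()),end=' ')
E
```

```text
grasp now [698.5  -0.9  90.4] closing dir 2.8 tilt [ 0.001 -0.    -1.   ] q6 -0.16 -> shift [-0.7  0.4 47.4] turn -0.03929318410676785 F [-0.   0.1 -1. ]
0.026827490290995848
159 159 158 159 159 159 139 138 159 188 178 170 169 61 97 95 95 98 61 83 96 94 94 91 91 90 89 88 90 90 91 93 94 93 92 87 85 98 98 98 153
```

```bash
python3 - <<'E'
from fit import *
a=cv2.imread("pics/t8.png").astype(int);b=cv2.imread("pics/t9.png").astype(int)
d=abs(a-b).max(2)>18
for off in (-.009,0,.009):
    r=[]
    for s in np.arange(-.12,-.04,.004):
        q=np.round(proj("top",[.699+off,-.0016+s,.0905])).astype(int); r.append(int(d[q[1],q[0]]))
    print(off,r)
a=cv2.imread("pics/s8.png").astype(int);b=cv2.imread("pics/s9.png").astype(int)
d=abs(a-b).max(2)>18
for off in (-.009,0,.009):
    r=[]
    for s in np.arange(-.12,.121,.004):
        q=np.round(proj("scene",[.699+off,-.0016+s,.0905])).astype(int); r.append(int(d[q[1],q[0]]))
    print(off,"".join(map(str,r)))
E
```

```text
-0.009 [0, 0, 0, 0, 0, 0, 0, 0, 1, 1, 1, 1, 1, 1, 1, 1, 1, 1, 1, 1]
0 [0, 0, 0, 0, 0, 0, 0, 0, 1, 0, 1, 1, 1, 1, 1, 1, 1, 1, 1, 1]
0.009 [0, 0, 0, 0, 0, 0, 0, 0, 1, 0, 0, 1, 1, 1, 1, 1, 1, 0, 1, 1]
-0.009 0000000011111111111110101111111111111100111111111111111100000
0 0000000011111111011111111111111111111111111111111111111000000
0.009 0000000011111111111111111111111111111111110101111011100000000
```

Call:
step_arm(
  commands=[
    [0,[-1,0.5,15],0],
    [0,[-1,0.5,30],0],
    [0,[-1,0.5,40],0],
    [0,[-1,0.5,45],0],
    [0,[-1,0.5,47],0],
    [0,[-1,0.5,48],0],
    [0,[-1,0.5,48],0],
    [0,[-1,0.5,48],0],
  ],
)

```text
t: 31.82
tool_pos: [0.6987, -0.0018, 0.1972]
tool_rot: [2.167, 2.274, 0.001]
contact_force: [0.3, 0.6, -1.4]
opening: 0.0271
grip_force: 59.3
```

Call:
step_arm(
  commands=[
    [0,[0,0,0.5],0],
    [0,[0,0,1],0],
    [0,[0,0,1.5],0],
    [0,[0,0,1.5],0],
  ],
)

```text
t: 32.33
tool_pos: [0.6988, -0.0018, 0.197]
tool_rot: [2.167, 2.275, 0.0]
contact_force: [-4.5, -0.5, 8.2]
opening: 0.0265
grip_force: 60.3
```

Call:
step_arm(
  commands=[
    [48,[0,0,0],0],
    [48,[0,0,0],0],
    [48,[0,0,0],0],
    [48,[0,0,-40],0],
    [48,[0,0,-90],0],
    [48,[0,0,-120],0],
    [48,[0,0,-120],0],
  ],
)

```text
t: 33.2
tool_pos: [0.6996, -0.0019, 0.3194]
tool_rot: [2.163, 2.27, 0.007]
contact_force: [0.6, -0.0, -0.3]
opening: 0.0408
grip_force: 0.0
```

```bash
python3 - <<'E'
from fit import *
go(.469,-.296,yaw=92.3);
E
```

```text
grasp now [700.7  -2.  164.4] closing dir 2.8 tilt [ 0.007 -0.001 -1.   ] q6 -0.16 -> shift [-282.4 -245.6   -1.4] turn -89.52637930822533 F [ 0.6 -0.  -0.3]
```

Call:
step_arm(
  commands=[
    [48,[-15,-13,0],6],
    [48,[-45,-39,0],15],
    [48,[-80,-70,0],24],
    [48,[-115,-100,0],33],
    [48,[-150,-131,0],42],
    [48,[-185,-161,0],51],
    [48,[-220,-191,0],60],
    [48,[-250,-218,0],69],
    [48,[-272,-237,0],78],
    [48,[-282,-245.5,0],86],
    [48,[-282,-245.5,0],90.5],
    [48,[-282,-245.5,20],90.5],
  ],
)

```text
t: 34.7
tool_pos: [0.467, -0.2957, 0.2945]
tool_rot: [3.14, 0.063, 0.002]
contact_force: [0.4, -0.5, -0.8]
opening: 0.0412
grip_force: 0.0
```

Call:
step_arm(
  commands=[
    [48,[0,0,30],0],
    [48,[0,0,55],0],
    [48,[0,0,60],0],
    [48,[0,0,60],0],
    [48,[0,0,60],0],
  ],
)

```text
t: 35.33
tool_pos: [0.4674, -0.2956, 0.2362]
tool_rot: [3.14, 0.063, 0.002]
contact_force: [-0.2, 0.5, 0.3]
opening: 0.041
grip_force: 0.0
```

```bash
python3 - <<'E'
from fit import *
go(.468,-.296,yaw=92.4,z=.040);
E
```

```text
grasp now [ 467.6 -295.8   81.2] closing dir -87.7 tilt [ 0.001 -0.001 -1.   ] q6 0.83 -> shift [ 0.3  0.2 41.2] turn -0.09573060538434675 F [-0.2  0.5  0.3]
```

Call:
step_arm(
  commands=[
    [48,[1.5,0,20],0],
    [48,[1.5,0,35],0],
    [48,[1.5,0,41],0],
    [48,[1.5,0,41],0],
    [0,[1.5,0,41],0],
    [0,[1.5,0,41],0],
    [0,[1.5,0,41],0],
    [0,[1.5,0,41],0],
    [0,[1.5,0,41],0],
    [0,[1.5,0,41],0],
  ],
  squeeze=50,
)

```text
t: 36.58
tool_pos: [0.4687, -0.2954, 0.1946]
tool_rot: [3.141, 0.062, 0.001]
contact_force: [0.5, 0.9, 3.2]
opening: 0.0267
grip_force: 51.9
```

```bash
python3 - <<'E'
from fit import *
go(.468,-.296,yaw=92.4,z=.040);
E
```

```text
grasp now [ 468.7 -295.5   39.6] closing dir -87.7 tilt [ 0. -0. -1.] q6 0.83 -> shift [-0.7  0.5 -0.4] turn -0.12157245464561584 F [0.5 0.9 3.2]
```

Call:
step_arm(
  commands=[
    [0,[0,0,-15],0],
    [0,[0,0,-50],0],
    [0,[0,0,-95],0],
    [0,[0,0,-120],0],
    [0,[0,0,-120],0],
  ],
  squeeze=60,
)

```text
t: 37.2
tool_pos: [0.469, -0.2957, 0.3174]
tool_rot: [3.137, 0.062, 0.007]
contact_force: [0.4, -0.8, -1.4]
opening: 0.0271
grip_force: 59.3
```

```bash
python3 - <<'E'
from fit import *
go(.556,.0038,yaw=176.1)
E
```

```text
grasp now [ 469.7 -296.3  162.4] closing dir -87.7 tilt [ 0.004 -0.004 -1.   ] q6 0.83 -> shift [  98.1 -296.4   -0.7] turn -83.822519994078 F [ 0.4 -0.8 -1.4]
```

Call:
step_arm(
  commands=[
    [0,[5,-15,0],-6],
    [0,[15,-45,0],-15],
    [0,[27,-82,0],-24],
    [0,[40,-120,0],-33],
    [0,[52,-158,0],-42],
    [0,[65,-196,0],-51],
    [0,[77,-234,0],-60],
    [0,[88,-266,0],-69],
    [0,[95,-287,0],-77],
    [0,[98,-296.5,0],-83.8],
    [0,[98,-296.5,0],-83.8],
    [0,[98,-296.5,0],-83.8],
  ],
)

```text
t: 38.7
tool_pos: [0.5542, 0.0046, 0.3131]
tool_rot: [-2.297, -2.141, 0.002]
contact_force: [-0.8, -0.1, -0.1]
opening: 0.0267
grip_force: 59.3
```

Call:
step_arm(
  commands=[
    [0,[0,0,20],0],
    [0,[0,0,50],0],
    [0,[0,0,70],0],
    [0,[0,0,70],0],
    [0,[0,0,70],0],
  ],
)

```text
t: 39.33
tool_pos: [0.555, 0.0047, 0.2448]
tool_rot: [2.296, 2.143, 0.001]
contact_force: [0.4, 0.2, -0.5]
opening: 0.0269
grip_force: 59.3
```

```bash
python3 - <<'E'
from fit import *
go(.556,.0038,yaw=176.1,z=.0416)
im=eyes.get_image("scene")[:,:,::-1]
cv2.imwrite("pics/s10.png",im)
a=cv2.imread("pics/s9.png").astype(int)
d=abs(a-im.astype(int)).max(2)>18
t=np.radians(86.1);u=np.array([np.cos(t),np.sin(t)]);n=np.array([-u[1],u[0]])
for off in (-.009,0,.009):
    r=[]
    for s in np.arange(-.12,.121,.004):
        q=np.round(proj("scene",[*(np.array([.556,.0038])+s*u+off*n),.092])).astype(int); r.append(int(d[q[1],q[0]]))
    print(off,"".join(map(str,r)))
E
```

```text
grasp now [555.2   4.7  89.8] closing dir -3.9 tilt [ 0.001 -0.    -1.   ] q6 -0.06 -> shift [-0.8  0.8 48.2] turn -0.044803225472435315 F [ 0.4  0.2 -0.5]
-0.009 1111111111111000000111111111111111100101101111111000000000000
0 1111111111111110111111111111111111111111111111111100000000000
0.009 1111111111111110101111111111111111010101111111101110000000000
```

Call:
step_arm(
  commands=[
    [0,[-1,1,15],0],
    [0,[-1,1,30],0],
    [0,[-1,1,40],0],
    [0,[-1,1,45],0],
    [0,[-1,1,47],0],
    [0,[-1,1,47.5],0],
    [0,[-1,1,47.5],0],
  ],
)

```text
t: 40.25
tool_pos: [0.5558, 0.0038, 0.1972]
tool_rot: [2.296, 2.144, 0.001]
contact_force: [-0.3, -0.0, -0.3]
opening: 0.0269
grip_force: 59.3
```

Call:
step_arm(
  commands=[
    [0,[0,0,0.5],0],
    [0,[0,0,1],0],
    [0,[0,0,1.5],0],
    [0,[0,0,1.5],0],
  ],
)

```text
t: 40.75
tool_pos: [0.5559, 0.0038, 0.1967]
tool_rot: [2.296, 2.144, -0.0]
contact_force: [-4.7, 0.3, 8.4]
opening: 0.0269
grip_force: 60.4
```

Call:
step_arm(
  commands=[
    [48,[0,0,0],0],
    [48,[0,0,0],0],
    [48,[0,0,0],0],
    [48,[0,0,-40],0],
    [48,[0,0,-90],0],
    [48,[0,0,-150],0],
    [48,[-50,0,-200],0],
    [48,[-100,0,-200],0],
    [48,[-150,0,-200],0],
    [48,[-200,0,-200],0],
    [48,[-250,0,-200],0],
    [48,[-300,0,-200],0],
  ],
)

```text
t: 42.25
tool_pos: [0.5347, -0.2971, 0.395]
tool_rot: [-2.296, -2.144, -0.0]
contact_force: [0.1, -0.1, 0.1]
opening: 0.0411
grip_force: 0.0
```

```bash
python3 - <<'E'
from fit import *
go(.556,.0038)
im=eyes.get_image("scene")[:,:,::-1]; im2=eyes.get_image("top")[:,:,::-1]
cv2.imwrite("pics/s11.png",im);cv2.imwrite("pics/t11.png",im2)
r=lambda a:cv2.resize(a,(400,300),interpolation=cv2.INTER_CUBIC)
cv2.imwrite("pics/c11.png",np.vstack([np.hstack([r(im2[140:230,205:325]),r(im[165:255,190:310])]),np.hstack([r(im2[205:295,95:215]),r(im[240:330,100:220])])]))
E
```

```text
grasp now [ 534.7 -297.1  240. ] closing dir -3.9 tilt [ 0.  0. -1.] q6 -0.56 -> shift [301.6   0.6   0. ] turn None F [ 0.1 -0.1  0.1]
```

View pics/c11.png

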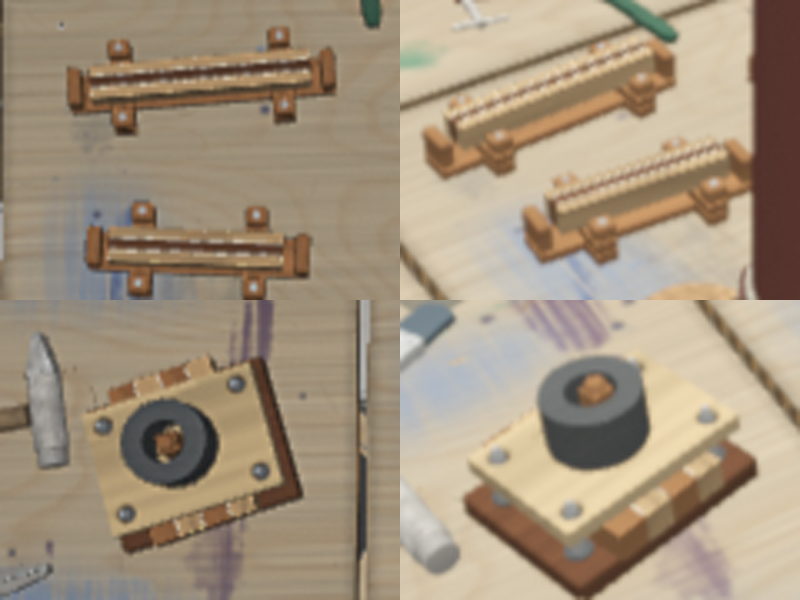

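The picture shows the long blank (centre about 200,75) and the short blank (about 195,250) between their cheeks and stops. The press is seated, with all four pins through the board and the ring flat round the post (about 168,442).

```bash
python3 -c "
from station import finish_job
print(finish_job())"
```

```text
the job is handed in; nothing more can be done
None
```

I handed the job in after about 42 s of robot time: the final picture shows the press set up on the fresh panel, with all four pins through the board and the weight flat round its post, and both blanks lying in their cradles.

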